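# Clamp a spice jar in the jar vise with a ratchet wrench

## Task

First stand the green-capped spice jar upright in the round pocket of the jar vise and let go of it. Then put the red-handled ratchet wrench over the vise's nut and, keeping it on the nut, swing it back and forth between the two rubber stop posts (clockwise tightens, it slips on the way back) until the nut has come fully to its stop. Turn the nut only with the wrench, leave the wrench sitting flat on the nut and the jar clamped upright, and do not disturb the other things standing round the work.

Things in the scene. Friction and masses are not known exactly. Their poses are not given: they have to be found in the camera images.
- jar_center (a point): centre (half-way up, on the axis) of the green-capped round spice jar, 46 mm diameter, 106 mm tall, about 0.11 kg; z is the jar's axis. Two other things of nearly its size stand near it.
- pocket_center (a point): where jar_center lies when the jar stands in the vise's pocket, 65 mm above the worktop (pocket floor 12 mm). Axes as jar_vise. Pocket: black ring, 51 mm bore, rim at 22 mm. Fixed jaw pad 24 mm off on its +y side, sprung moving pad at least 28 mm off on its -y side; jaws reach 60 mm above the worktop, 44 mm wide in x: hold the jar near its top, fingers on its x sides.
- jar_vise: grey vise fixed to the worktop, yaw varies; origin on the nut's upright axis at worktop height; z up. Base 130 mm in x, y from -72 to +200 mm. Jar pocket 130 mm off along +y. Round aluminium deck about the nut, 132 mm diameter, top at 45 mm. On it two black rubber posts (10 mm diameter, up to 74 mm, 58 mm from the axis) limit the wrench handle to within 0.7 rad either side of the vise's -y direction.
- nut_center (a point): point on the nut's axis, 57 mm above the worktop; wrench_head lies here when the wrench is seated with its sole on the deck. Axes as jar_vise. The nut: dark toothed wheel, 42 mm diameter, its top at 60 mm, and a brass boss of 24 mm diameter, coned at the top, up to 82 mm, that passes through the hole in the wrench head.
- wrench_head (a point): centre of the wrench's round steel head (60 mm diameter, 26 mm tall, hole of 29 mm in its top), 12 mm above its flat sole; x along the handle, z up. A sprung pawl inside (about 2 N) rides over the nut's teeth: it goes on at any angle with a light press, drives the nut clockwise (seen from above) after at most 18 degrees of free play, slips counter-clockwise.
- wrench_grip (a point): point in the middle of the wrench's red handle, 100 mm from the head axis along x, 7 mm higher than wrench_head. Handle 16 mm wide, 18 mm tall (10 to 28 mm above the sole), red from 70 to 175 mm from the head axis, then a round black end, 20 mm, to 192 mm. A pawl housing reaches 42 mm from the axis opposite the handle.
- drive_nut (a joint): turn of the nut in rad, growing clockwise seen from above; starts between 0 and 0.5 (loose); 2.4 is its hard stop, the sprung jaw pad then pressing on the jar with about 10 N. It needs about 0.25 N m to turn and stays where it is on the wrench's return. The moving jaw advances 6 mm per rad.
- red_spice: bystander: red-capped square spice jar, 40x40x106 mm, origin under its centre
- salt_shaker: bystander: glass salt shaker with grey top, 44 mm diameter, 90 mm tall, origin under its centre
- tin: bystander: low food tin, 86 mm diameter, 40 mm tall, origin under its centre
- mug: bystander: yellow mug, 84x119 mm with its handle, 100 mm tall, origin under its centre
- salt_box: bystander: pale green carton, 56x80x132 mm, origin under its centre
- jar: the same green-capped jar, origin under its centre
- wrench: the same wrench, origin on the head axis at the sole; x along the handle, z up; 0.21 kg; it starts lying on its sole on the worktop

How it is judged:
By the outcome, as a careful person would: the job done as asked, in the order asked, and still so for the second after the job is handed in, with the robot touching nothing.
It also fails if it takes over 72 s, if anything falls off the work surface, if the arm or the gripper's body presses on something with over 40 N, if the wrist force passes 120 N, or if a joint passes its speed limit or range.

## Robot

A 6-joint arm with a two-finger parallel gripper is mounted at the origin on a cart in front of the work surface, level with it; the furniture and walls round the work are solid. World frame = base frame: x ahead of the robot, y to its left, z up, the work surface at z = 0. Lengths are in mm, angles in rad, forces in N, time in s.
With the tool pointing down it reaches from about 250 to 775 mm from the base axis. Payload 8.9 kg.
Tool frame: the origin (TCP) lies on the centre line of the jaws, within the pads' length; the fingertips stand ctrl.tip_reach ahead of it and the grasp point (between the pads) lies 2 mm behind it (ctrl.tip_reach is the distance from the TCP to the fingertips, in mm); z points along the fingers, y is the line along which they close (so a half turn about z gives the same grasp; the last joint's range is limited). The gripper opens to 85 mm and grips with 20 to 120 N. Pads are 22 mm wide; open, the fingers measure 114 mm over their backs; the gripper's body (76 mm by 85 mm) begins 54 mm behind the grasp point. The pads swing forward as they close: fully open they stand 13 mm farther back than shut.
Start: joints at [-1.252, 0.291, -0.153, 1.127, 0, 1.431], TCP at [232.039, -470.937, 248.305] pointing down, gripper open.
Joint ranges: [-2.52, 2.52], [-0.91, 1.74], [-1.3, 1.37], [-1.96, 2.02], [-1.52, 1.47], [-3.14, 3.14]. Speed limits (rad/s): [2.22, 2.22, 2.79, 3.14, 3.14, 3.14].

## Interface

Orientations are given as a rotation vector (axis times angle).
In Python, from bench import ctrl gives the robot as it stands. Calls block until the motion is done:
- ctrl.move_to(position, orientation): joint-space move of the TCP to a pose.
- ctrl.move_linear(position, attitude=None, vel=150, threshold=None): straight line of the TCP; attitude=None keeps the orientation; vel is the mean speed in mm/s. With threshold (N) it stops when the force on the tool has changed by that much, and returns True; else False.
- ctrl.move_joints(angles): joint-space move.
- ctrl.grip(opening): opening from 0.0 (shut) to 1.0 (fully open); the grip force is fixed at half the most; returns when the fingers have stopped.
- ctrl.sleep(seconds).
- ctrl.ik(position, orientation): joint angles nearest the present ones, or None.
- ctrl.camera(name): name is "scene" or "top"; returns (picture, depth): 420x560x3 uint8, red, green, blue; 420x560 float32, mm along the optical axis (not along the pixel's ray), 0 where there is no reading.
- ctrl.camera_model(name): a dict with "fx", "fy", "cx", "cy" (pixels), "rvec" (rotation vector, rad) and "tvec" (3), from world to camera coordinates, as OpenCV has them. Camera axes: x right, y down, z forward; pixel columns grow to the right and rows downward; lengths in mm; the calibration is good to about 2 mm. A picture is of the moment at which its call begins. camera_model takes no time and is no camera call.
A pose or a line that the arm cannot do raises ctrl.MotionError and nothing moves.
- ctrl.hand_in(): hands the job in; it is judged then, once.
Readings, each from a call of its own:
- ctrl.read_clock(): time.
- ctrl.read_joint_pos(): joint angles.
- ctrl.read_dq(): joint speeds.
- ctrl.read_joint_torque(): joint torques, N m.
- ctrl.read_tool_pos(): TCP position.
- ctrl.read_tcp_rot(): TCP orientation.
- ctrl.read_contact_force(): force on the tool from outside, world axes, zero at the start.
- ctrl.read_moment(): the same for the moment, N m.
- ctrl.read_grip_width(): opening from 0.0 (shut) to 1.0 (fully open).
- ctrl.read_gripper_force(): force on a finger pad.
Only numpy, scipy, OpenCV 4.12 (cv2) and the standard library are available. Lean on these libraries where they do the work, as an engineer would, in place of code of your own. Each camera call takes 0.05 s, during which the arm holds its last target. There are 200 camera calls.

## Working session

There is one attempt and no reset: what is moved stays moved. The work goes in short steps, each a Python script; the robot and the scene stay as the last script left them, time stands still between calls to the robot, and variables do not carry over. Pictures are saved under pics/ and viewed, at most 10 in all, crops included, and the job is handed in when it is done.

```bash
mkdir -p pics
cat > h.py <<'E'
import numpy as np, cv2
from scipy.spatial.transform import Rotation as R
from bench import ctrl
def cam(n):
    p,d=ctrl.camera(n); m=ctrl.camera_model(n)
    return p,d,m
def world(d,m):
    v,u=np.mgrid[:d.shape[0],:d.shape[1]]
    c=np.stack([(u-m['cx'])/m['fx']*d,(v-m['cy'])/m['fy']*d,d],-1)-np.asarray(m['tvec']).ravel()
    return c@cv2.Rodrigues(np.asarray(m['rvec'],float))[0]   # R^T (c-t)
def down(a): # tool z down, tool y (closing line) at world angle a
    y=np.array([np.cos(a),np.sin(a),0]); z=np.array([0,0,-1.]); x=np.cross(y,z)
    return R.from_matrix(np.stack([x,y,z],1)).as_rotvec()
E
python3 - <<'E'
from h import *
for n in("scene","top"):
    p,d,m=cam(n); cv2.imwrite(f'pics/{n}0.png',p[...,::-1]); np.savez(f'{n}0.npz',p=p,d=d)
    print(n,{k:np.round(v,3) for k,v in m.items()})
print(ctrl.tip_reach,ctrl.read_clock(),ctrl.read_tcp_rot())
E
```

```text
scene {'fx': np.float64(433.364), 'fy': np.float64(433.364), 'cx': np.float64(277.109), 'cy': np.float64(211.019), 'rvec': array([ 0.627, -2.602,  1.261]), 'tvec': array([ 438.219,  202.565, 1159.229])}
top {'fx': np.float64(378.866), 'fy': np.float64(378.866), 'cx': np.float64(287.528), 'cy': np.float64(210.355), 'rvec': array([ 2.162, -2.201,  0.128]), 'tvec': array([ -12.645,  529.723, 1398.287])}
17.0 0.1 [-3.05850608e+00 -7.12596820e-01  1.71242664e-04]
```

View pics/top0.png

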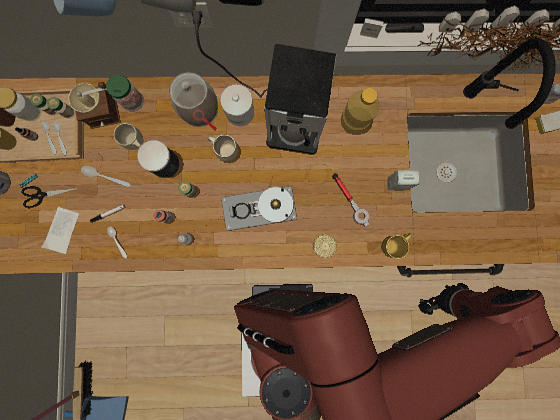

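View pics/scene0.png

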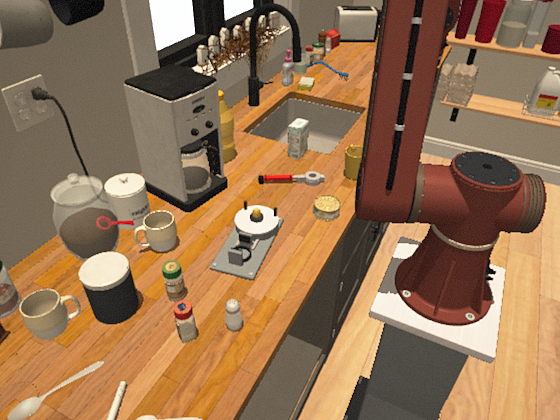

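The top view shows the green jar at (188,189), the red one at (162,215), the shaker at (185,239), the pocket at (240,210), the deck and nut at (275,204), the wrench head at (362,216), the handle end at (335,176), and the tin at (325,245). Next I'll measure these.

Run:
```python
from h import *
W={};P={}
for n in("scene","top"):
    z=np.load(n+'0.npz'); P[n]=z['p']; W[n]=world(z['d'],ctrl.camera_model(n))
def stat(name,n,mask,box):
    u0,v0,u1,v1=box; mm=np.zeros(mask.shape,bool); mm[v0:v1,u0:u1]=mask[v0:v1,u0:u1]
    w=W[n][mm]; v,u=np.nonzero(mm)
    if len(w)==0: print(name,n,'none');return
    print(name,n,len(w),'px',np.round([u.mean(),v.mean()],1),'med',np.round(np.median(w,0),1),'lo',np.round(np.percentile(w,3,0),1),'hi',np.round(np.percentile(w,97,0),1))
for n,bx in dict(top=dict(jar=(172,175,205,202),red=(148,203,178,226),wr=(325,168,375,230),vise=(215,180,305,235)),
                 scene=dict(jar=(155,250,192,305),red=(168,292,205,345),wr=(250,165,330,195),vise=(205,195,290,280))).items():
    hsv=cv2.cvtColor(P[n],cv2.COLOR_RGB2HSV).astype(int); H,S,V=[hsv[...,i] for i in range(3)]; w=W[n]
    stat('green',n,(H>40)&(H<90)&(S>80)&(w[...,2]>60),bx['jar'])
    stat('jartop',n,(abs(w[...,2]-106)<5),bx['jar'])
    stat('handle',n,((H<6)|(H>172))&(S>150)&(V>80),bx['wr'])
    stat('head',n,(S<70)&(V>110),bx['wr'])
    stat('deck',n,(abs(w[...,2]-45)<5)&(S<60),bx['vise'])
    stat('boss',n,(H>12)&(H<32)&(S>110)&(w[...,2]>55),bx['vise'])
    stat('base',n,(S<60)&(V>60)&(abs(w[...,2]-12)<5),bx['vise'])
c=lambda n,x,s:cv2.resize(P[n][x[1]:x[3],x[0]:x[2],::-1],None,fx=s,fy=s,interpolation=cv2.INTER_CUBIC)
a=c('top',(150,165,380,250),3.4); b=c('scene',(150,160,350,345),1.8)[:290]
h=np.zeros((a.shape[0]+b.shape[0],max(a.shape[1],b.shape[1]),3),np.uint8); h[:a.shape[0],:a.shape[1]]=a;h[a.shape[0]:,:b.shape[1]]=b
cv2.imwrite('pics/crop0.png',h);print(h.shape)
```

```text
green top 56 px [185.4 188.1] med [604.  338.3 105.3] lo [590.  323.5  92.1] hi [629.6 363.3 110.6]
jartop top 115 px [184.2 187.2] med [611.1 344.8 105.8] lo [590.2 324.7 101.5] hi [629.7 363.9 110. ]
handle top 105 px [343.4 188.4] med [ 610.4 -235.4   27.7] lo [ 568.3 -259.8   22. ] hi [ 649.6 -209.    32.8]
head top 198 px [360.3 214. ] med [ 510.9 -294.9   25.5] lo [ 473.  -325.    16.3] hi [ 556.9 -267.1   30.2]
deck top 781 px [274.7 204.4] med [549.1  25.2  45.7] lo [496.1 -34.7  40.9] hi [608.4  83.4  49.4]
boss top 48 px [268.6 204.9] med [547.5  20.1  82. ] lo [391.6   8.   64.2] hi [ 559.5   31.2 1443.1]
base top 1072 px [247.8 210.3] med [527.6 142.6  12.4] lo [471.4 -43.5   7.7] hi [606.2 217.5  16.4]
green scene 140 px [172.  272.2] med [595.1 360.1  98. ] lo [585.6 330.8  85.9] hi [624.5 370.4 105.2]
jartop scene 235 px [173.7 274.5] med [601.9 353.  103.5] lo [505.4 329.2 101.3] hi [625.8 430.2 105.9]
handle scene 160 px [277.3 177.5] med [ 604.6 -231.6   22.2] lo [ 561.9 -266.3   -1.9] hi [ 646.7 -201.2   28.7]
head scene 233 px [309.9 177.7] med [ 502.5 -280.7   20.1] lo [ 4.699e+02 -3.227e+02 -3.000e-01] hi [ 551.7 -262.5   25.7]
deck scene 843 px [255.2 222.8] med [536.2  41.6  42.9] lo [488.  -29.6  40.4] hi [602.1 191.   48.2]
boss scene 93 px [252.8 216.2] med [542.9  32.1  72.6] lo [57.6 -2.7 56.6] hi [601.5 901.6 872.2]
base scene 1411 px [244.4 254. ] med [508.9 148.6   9.9] lo [465.8  17.1   7.3] hi [594.1 222.6  14.6]
(579, 782, 3)
```

View pics/crop0.png

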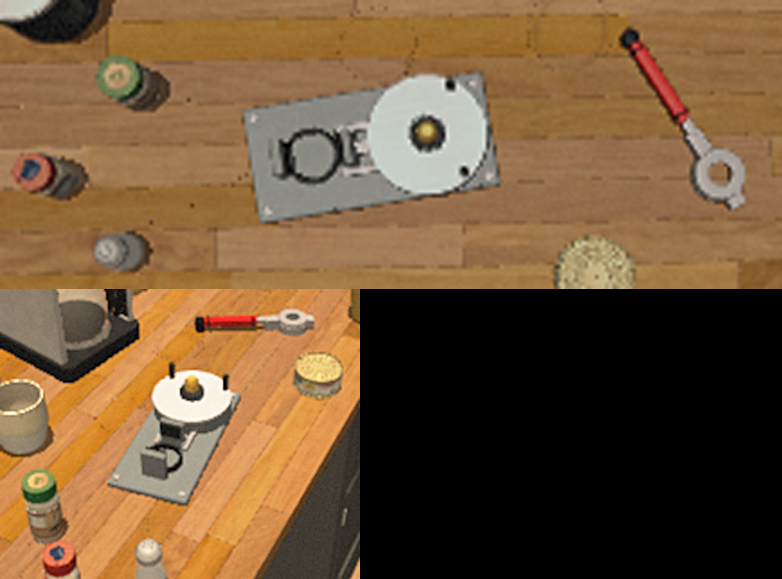

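The crops show the jar cap, the pocket ring, the deck with its two posts on the right (-y) side, and the wrench with its handle up and to the left of the head. Next are precise fits by ray casting onto known planes in both views.

```bash
cat > m.py <<'E'
from h import *
from scipy.optimize import least_squares
def ray(m,uv,z):
    Rm=cv2.Rodrigues(np.asarray(m['rvec'],float))[0]; t=np.asarray(m['tvec']).ravel(); o=-Rm.T@t
    uv=np.atleast_2d(uv).astype(float)
    d=np.c_[(uv[:,0]-m['cx'])/m['fx'],(uv[:,1]-m['cy'])/m['fy'],np.ones(len(uv))]@Rm
    return (o+d*((z-o[2])/d[:,2])[:,None])[:,:2]
def big(mask,box):
    k=np.zeros(mask.shape,np.uint8); u0,v0,u1,v1=box; k[v0:v1,u0:u1]=mask[v0:v1,u0:u1]
    n,l,s,_=cv2.connectedComponentsWithStats(k); return (l==1+np.argmax(s[1:,4])).astype(np.uint8)
def hull(k): 
    c=max(cv2.findContours(k,cv2.RETR_EXTERNAL,cv2.CHAIN_APPROX_NONE)[0],key=len); return cv2.convexHull(c)[:,0]
def circ(p,r=None):
    c0=p.mean(0)
    f=lambda x:np.hypot(*(p-x[:2]).T)-(r or x[2])
    s=least_squares(f,[*c0,r or 30],loss='soft_l1'); return np.round(s.x,1),round(float(np.std(s.fun)),1)
E
python3 - <<'E'
from m import *
B=dict(top=dict(jar=(172,175,205,202),wr=(325,168,375,230),vise=(215,180,305,235)),
       scene=dict(jar=(155,250,192,305),wr=(250,165,330,195),vise=(205,195,290,280)))
for n in("top","scene"):
    z=np.load(n+'0.npz'); p=z['p']; m=ctrl.camera_model(n); w=world(z['d'],m); Z=w[...,2]
    hsv=cv2.cvtColor(p,cv2.COLOR_RGB2HSV).astype(int); H,S,V=[hsv[...,i] for i in range(3)]; b=B[n]
    print(n)
    # jar top disc: depth points close to 106
    near=lambda x,y,r:np.hypot(w[...,0]-x,w[...,1]-y)<r
    k=big((abs(Z-106)<4)&near(610,345,32),(0,0,560,420)); print(' jar',k.sum(),circ(ray(m,hull(k),106)), ray(m,np.argwhere(k)[:,::-1],106).mean(0).round(1))
    k=big((V>140)&(S<50)&(abs(Z-45)<4),b['vise']); print(' deck',k.sum(),circ(ray(m,hull(k),45)))
    k=big((H>10)&(H<34)&(S>90)&near(549,24,25)&(Z>60),b['vise']); print(' boss',k.sum(),ray(m,np.argwhere(k)[:,::-1],76).mean(0).round(1))
    k=big((V<70)&near(530,150,45)&(Z>8)&(Z<32),b['vise']); print(' ring',k.sum(),circ(ray(m,hull(k),22)))
    k=big((Z>5)&(Z<17)&near(535,90,170),b['vise']); c,sz,a=cv2.minAreaRect(ray(m,hull(k),12).astype(np.float32)); print(' base',np.round(c,1),np.round(sz,1),a)
    k=big(((H<6)|(H>172))&(S>140)&(V>70),b['wr']); q=ray(m,np.argwhere(k)[:,::-1],24); c=q.mean(0); vx=cv2.fitLine(q.astype(np.float32),cv2.DIST_HUBER,0,.01,.01).ravel(); e=(q-c)@vx[:2]
    print(' handle',c.round(1),np.degrees(np.arctan2(vx[1],vx[0])),e.min(),e.max())
    k=big((S<70)&(V>90)&(Z>12)&near(500,-298,34),b['wr']); print(' head',k.sum(),circ(ray(m,hull(k),26)))
    k=big(((S>70)|(V<90))&near(500,-298,14),b['wr']); print(' hole',k.sum(),ray(m,np.argwhere(k)[:,::-1],0).mean(0).round(1))
    for nm,c in dict(red=(162,215),shaker=(185,239)).items():
        if n=='top': print(nm,w[c[1]-4:c[1]+4,c[0]-9:c[0]+2].reshape(-1,3).round(0)[np.argmax(w[c[1]-4:c[1]+4,c[0]-9:c[0]+2,2])])
E
```

```text
top
 jar 105 (array([611.1, 344.5,  21.8]), 0.4) [610.5 344.2]
 deck 689 (array([551.8,  23.7,  64.8]), 0.5)
 boss 36 [551.5  23.5]
 ring 37 (array([526.7, 149.9,  25.2]), 4.3)
 base [536.5 123.6] [139.1 203.8] 7.470096111297607
 handle [ 610.5 -235.1] 31.682022 -51.58885602515223 50.64099846873105
 head 156 (array([ 502.1, -300.4,   30.6]), 1.9)
 hole 22 [ 504.2 -302.3]
red [516. 430. 113.]
shaker [435. 361.  96.]
scene
 jar 158 (array([604.4, 350.5,  22.1]), 0.7) [604.7 350.7]
 deck 631 (array([545.8,  29. ,  64.7]), 1.0)
 boss 59 [542.6  35.9]
 ring 75 (array([526.6, 158.2,  31.7]), 1.3)
 base [534.6  94.6] [130.5 273.3] 8.375850677490234
 handle [ 602.9 -225.9] 33.26035 -53.275251014027184 51.48652399912468
 head 144 (array([ 495.3, -284.8,   33.4]), 2.2)
 hole 3 [ 514.1 -339.2]
```

Run:
```python
from m import *
n='top'; z=np.load(n+'0.npz'); p=z['p']; m=ctrl.camera_model(n); w=world(z['d'],m); Z=w[...,2]
hsv=cv2.cvtColor(p,cv2.COLOR_RGB2HSV).astype(int); H,S,V=[hsv[...,i] for i in range(3)]
near=lambda x,y,r:np.hypot(w[...,0]-x,w[...,1]-y)<r
k=((Z>5)&(Z<60)&near(535,90,175)); k[:, :215]=0; k=k.astype(np.uint8)
pts=np.argwhere(k)[:,::-1]; c,sz,a=cv2.minAreaRect(ray(m,cv2.convexHull(pts)[:,0],12).astype(np.float32)); print('base',np.round(c,1),np.round(sz,1),a)
for s in (18,20):
  q=(Z>s)&(Z<30)&near(531,152,45)&(V<90); q=ray(m,np.argwhere(q)[:,::-1],22); print('ring',len(q),circ(q),q.mean(0),np.ptp(q,0))
for x,y in((531,152),):
  for zz in (15,):
    k=near(x,y,40); v,u=np.nonzero(k); print(V[v.min():v.max()+1,u.min():u.max()+1])
for nm,c in (('posts',0),):
  k=(V<70)&(Z>50)&near(550,24,75)&~near(552,24,38)
  for i in range(1,(L:=cv2.connectedComponents(k.astype(np.uint8)))[0]):
    pp=np.argwhere(L[1]==i)[:,::-1]; print(len(pp),ray(m,pp,70).mean(0))
k=(V<90)&(S<120)&near(645,-208,28)&(Z>5); print('end',k.sum(),ray(m,np.argwhere(k)[:,::-1],22).mean(0))
```

```text
base [537.8  89.7] [338.2 334.7] 72.05943298339844
ring 52 (array([532.4, 151.6,  28.2]), 2.2) [532.70543009 149.39286226] [56.92709616 63.64377027]
ring 41 (array([532.5, 151.6,  28.2]), 1.5) [531.4576548  151.90050068] [56.92709616 56.13879368]
[[140 140 140 139 140 135 138 141 138 140 139 140 135 142 138 137 138 139
  142 142 149 139]
 [143 136 139 137 139 139 141 143 137 135 135 137 101 138 133 140 142 138
  145 171 189 148]
 [142 139 136 135 141 141 137 135  79  46  37  39  40  39  26 109 137 145
   84 192 135 132]
 [141 140 137 139 138 143  75  22  40  64  66  72  63 122  84  53  23 141
   61  31 122 132]
 [141 139 134 139 144 112  43  70  77 145 142 143 145 146 144 120  60  17
   67  18  96 137]
 [137 138  52 110 146  31  63 146 144 142 141 142 143 141 140 145 123  58
   25  24  64 143]
 [136 150  53  10   0  12 148 145 139 137 138 138 139 138 139 140 145 102
   33  37  31 141]
 [132 145  63  39   6  50 145 141 138 137 140 136 139 137 136 136 141 146
   54  31  16 137]
 [140 145  69  45  19  50 144 137 139 140 137 140 140 136 136 139 144 145
  101  37  23 136]
 [133 142  95  3
[... 497 characters left out ...]
6 142 142 145 142  80  36
   62 143 145 193]
 [ 97  97  77  44  44  63  54  31  37 139 138 141 140 142 141  85  36  49
  143 141 120 170]
 [146 124  89  69 108 146 123  48  43  32  32  74  79  82  35  36  60 146
  144 141 140 140]
 [146 143 146 148 145 146 145 120  70  57  52  53  53  55  61  87 144 143
  142 139 141 141]
 [143 142 144 144 146 141 139 145 146 147 118 120 118 146 144 143 141 141
  139 141 141 139]
 [144 144 143 142 143 145 138 141 140 142 147 142 144 146 140 142 140 141
  141 143 144 139]
 [139 140 142 142 140 140 140 141 139 141 144 141 145 143 142 141 142 141
  140 144 141 140]]
7 [602.95312991  -2.46346948]
3 [509.43928869 -16.58925228]
end 16 [ 660.22481914 -205.09026068]
```

```bash
cat >> m.py <<'E'
YAW=np.radians(8.5); NUT=np.array([551.8,23.7]); POC=np.array([532.4,151.9]); JAR=np.array([611,344.5])
def ca(a): # equivalent closing angle with least last-joint travel handled by caller
    return down(a)
E
python3 - <<'E'
from m import *
print('start y ang',np.degrees(np.arctan2(*R.from_rotvec(ctrl.read_tcp_rot()).as_matrix()[[1,0],1])))
for a in (YAW,YAW+np.pi):
  for q in ([450,0,250],[*JAR,220],[*JAR,82],[*POC,94]):
    j=ctrl.ik(q,down(a)); print(np.degrees(a),q,None if j is None else np.round(j,2))
for a in (-50,-90,-130):   # handle world angles
  for s in(90,-90):
    t=np.radians(a); q=[*(NUT+90*np.array([np.cos(t),np.sin(t)])),62]; j=ctrl.ik(q,down(np.radians(a+s+8.5))); print(a,s,None if j is None else np.round(j,2))
for s in(90,-90): j=ctrl.ik([580,-253,17],down(np.radians(32+s))); print('pick',s,None if j is None else np.round(j,2))
E
```

```text
start y ang -63.76942491124026
8.5 [450, 0, 250] [-0.16  0.15 -0.34  1.09  0.    1.26]
8.5 [np.float64(611.0), np.float64(344.5), 220] [0.41 0.66 0.36 1.28 0.   1.83]
8.5 [np.float64(611.0), np.float64(344.5), 82] [0.41 0.74 0.15 0.98 0.   1.83]
8.5 [np.float64(532.4), np.float64(151.9), 94] [ 0.15  0.48 -0.31  0.78  0.    1.57]
188.5 [450, 0, 250] [-0.16  0.15 -0.34  1.09  0.   -1.88]
188.5 [np.float64(611.0), np.float64(344.5), 220] [ 0.41  0.66  0.36  1.28  0.   -1.31]
188.5 [np.float64(611.0), np.float64(344.5), 82] [ 0.41  0.74  0.15  0.98  0.   -1.31]
188.5 [np.float64(532.4), np.float64(151.9), 94] [ 0.15  0.48 -0.31  0.78  0.   -1.57]
-50 90 [-0.19  0.61 -0.17  0.79  0.    0.53]
-50 -90 [-0.19  0.61 -0.17  0.79  0.   -2.61]
-90 90 [-0.25  0.52 -0.34  0.71  0.    1.17]
-90 -90 [-0.25  0.52 -0.34  0.71 -0.   -1.97]
-130 90 [-0.24  0.43 -0.5   0.64  0.    1.88]
-130 -90 [-0.24  0.43 -0.5   0.64  0.   -1.26]
pick 90 [-0.53  0.69 -0.14  0.73  0.   -1.09]
pick -90 [-0.53  0.69 -0.14  0.73  0.    2.06]
```

Run:
```python
from m import *
o=down(YAW)
ctrl.move_to([450,0,250],o); ctrl.move_to([*JAR,190],o)
hit=ctrl.move_linear([*JAR,82],vel=120,threshold=8); print(hit,ctrl.read_tool_pos())
if not hit:
    ctrl.grip(0.0); print('w',ctrl.read_grip_width(),ctrl.read_gripper_force())
    ctrl.move_linear([*JAR,190],vel=150)
    # look in a clear place
    ctrl.move_linear([*POC,190],vel=250)
    for n in('top','scene'):
        p,d,m=cam(n); cv2.imwrite(f'pics/{n}1.png',p[...,::-1]); np.savez(f'{n}1.npz',p=p,d=d)
    print(ctrl.read_tool_pos(),ctrl.read_clock(),ctrl.read_gripper_force())
    a=cv2.imread('pics/top1.png')[140:260,170:330];b=cv2.imread('pics/scene1.png')[90:330,130:330]
    h=np.zeros((500,800,3),np.uint8);h[:300,:400]=cv2.resize(a,(400,300));h[:480,400:]=cv2.resize(b,(400,480));cv2.imwrite('pics/c1.png',h)
```

```text
False [611.59906762 344.66469394  82.98328312]
w 0.520847844653024 60.65637219697237
[532.83251941 153.03566927 189.74540219] 6.875 60.98447632044554
```

View pics/c1.png

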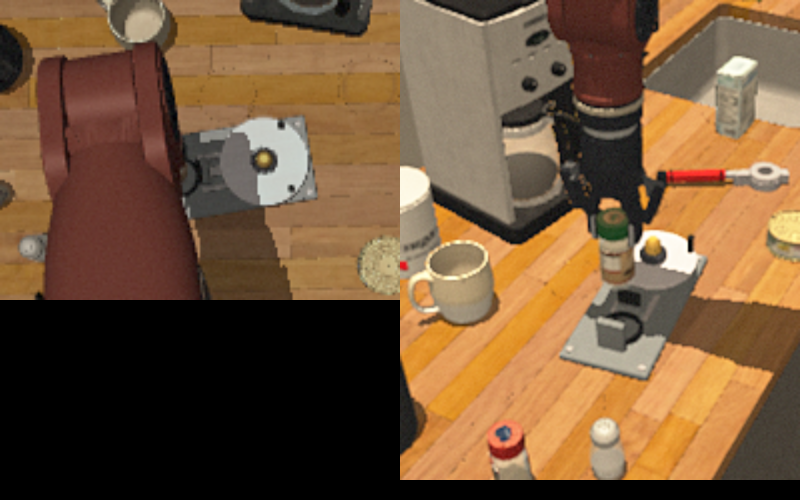

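The jar is held upright above the vise, at about (615,240) in the right-hand crop, and the top view is blocked by the arm. I'll measure where the jar ended up relative to where it stood, using the scene camera so that its bias cancels.

Run:
```python
from m import *
m=ctrl.camera_model('scene')
def fit(f,c,z0,z1):
    z=np.load(f); w=world(z['d'],m); k=(np.hypot(w[...,0]-c[0],w[...,1]-c[1])<40)&(w[...,2]>z0)&(w[...,2]<z1)
    q=w[k][:,:2]
    s=least_squares(lambda x:np.hypot(*(q-x).T)-23,c,loss='soft_l1',f_scale=1)
    return s.x,len(q),np.abs(s.fun).mean()
for lo,hi in((15,45),(20,60)):
  a=fit('scene0.npz',[605,350],lo,hi); b=fit('scene1.npz',[527,158],lo+106,hi+106)
  print(a,b,b[0]-a[0])
for n in('scene1.npz',):
  z=np.load(n);w=world(z['d'],m);k=(np.hypot(w[...,0]-527,w[...,1]-158)<28)&(w[...,2]>60);print('min z jar',np.percentile(w[k][:,2],[0,1,3]))
```

```text
(array([607.12247106, 347.2875624 ]), 150, np.float64(0.8924833953365726)) (array([529.30838897, 156.18253286]), 159, np.float64(1.03840484966705)) [ -77.81408209 -191.10502954]
(array([607.0686659 , 347.49413569]), 206, np.float64(0.8832110064460966)) (array([529.50351722, 156.1249314 ]), 207, np.float64(1.0519516144310994)) [ -77.56514868 -191.36920429]
min z jar [105.99525127 110.34142964 115.18293523]
```

Run:
```python
from m import *
x,y=532.0,150.6
ctrl.move_linear([x,y,135],vel=100); print(ctrl.read_tool_pos().round(1) if hasattr(ctrl.read_tool_pos(),'round') else ctrl.read_tool_pos(),ctrl.read_contact_force())
h=ctrl.move_linear([x,y,90],vel=40,threshold=7); print(h,ctrl.read_tool_pos(),ctrl.read_contact_force(),ctrl.read_moment(),ctrl.read_clock())
```

```text
[532.3 150.8 135.3] [-0.33075272  0.41499357  0.15579997]
True [531.72441624 150.54527656  94.79577149] [-1.95970091 -0.66923614  7.61849331] [-0.06509513  0.1748001  -0.00021886] 8.5
```

The jar bottomed out at the expected height (TCP 94.8, expected 95). I'll release it, move clear and look.

Run:
```python
from m import *
ctrl.grip(0.95); p=ctrl.read_tool_pos(); ctrl.move_linear([p[0],p[1],200],vel=150)
ctrl.move_to([440,-130,260],down(np.radians(122)))
for n in('top','scene'):
    p,d,m=cam(n); np.savez(f'{n}2.npz',p=p,d=d); w=world(d,m); Z=w[...,2]
    k=big((abs(Z-118)<5)&(np.hypot(w[...,0]-531,w[...,1]-152)<40),(0,0,560,420)); print(n,k.sum(),circ(ray(m,hull(k),118)),np.median(Z[k>0]))
    cv2.imwrite(f'pics/{n}2.png',p[...,::-1])
print(ctrl.read_clock())
a=cv2.imread('pics/top2.png')[150:270,170:390];b=cv2.imread('pics/scene2.png')[120:320,180:350]
h=np.zeros((540,790,3),np.uint8);h[:240,:440]=cv2.resize(a,(440,240));h[:400,450:]=cv2.resize(b,(340,400));cv2.imwrite('pics/c2.png',h)
```

```text
top 120 (array([531.2, 150.8,  21.9]), 0.5) 117.45701884153385
scene 140 (array([525. , 157.6,  22.5]), 1.0) 115.17151371815478
12.1167
```

View pics/c2.png

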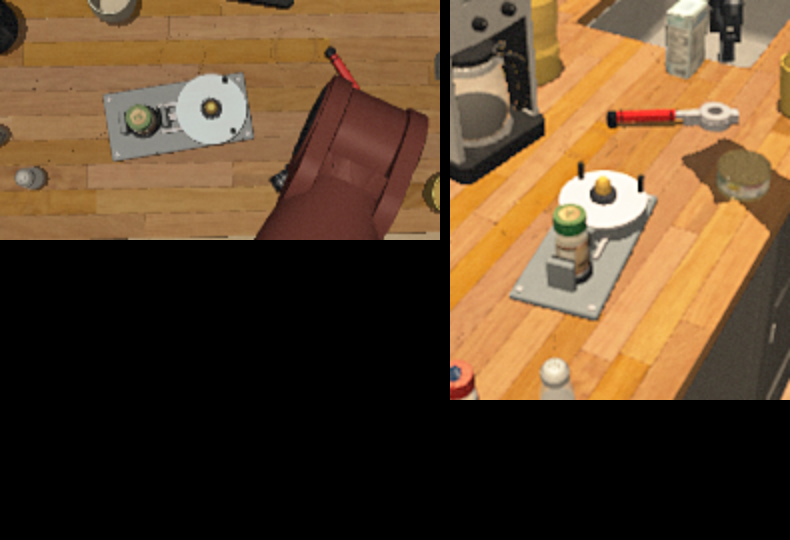

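The jar stands upright in the pocket between the jaws, free of the gripper; the wrench is untouched. I'll refit the head with a round-part-only contour (the handle and pawl directions left out).

Run:
```python
from m import *
for n in('top','scene'):
    z=np.load(n+'0.npz'); p=z['p']; m=ctrl.camera_model(n); w=world(z['d'],m); Z=w[...,2]
    hsv=cv2.cvtColor(p,cv2.COLOR_RGB2HSV).astype(int); H,S,V=[hsv[...,i] for i in range(3)]
    b=np.array([0,0]) if n=='top' else np.array([-6,6]); c0=np.array([505,-299.5])+b
    near=np.hypot(w[...,0]-c0[0],w[...,1]-c0[1])
    k=big((Z>15)&(near<60)&(S<90),(0,0,560,420))
    c=max(cv2.findContours(k,cv2.RETR_EXTERNAL,cv2.CHAIN_APPROX_NONE)[0],key=len)[:,0]
    q=ray(m,c,26); u=np.array([np.cos(.55),np.sin(.55)])
    for _ in range(4):
        d=(q-c0)/np.linalg.norm(q-c0,axis=1)[:,None]; s=q[np.abs(d@u)<0.72]
        (r,e)=circ(s); c0=r[:2]
    rf=circ(s,30)
    print(n,len(s),r,e,rf)
    h=big((Z<15)&(near<16)|((S>90)&(near<16)),(0,0,560,420)); print(' hole',h.sum(),ray(m,np.argwhere(h)[:,::-1],13).mean(0))
    k=(((H<6)|(H>172))&(S>140)&(V>70)&(np.hypot(w[...,0]-610,w[...,1]+235)<80)); q=ray(m,np.argwhere(k)[:,::-1],26); print(' red',q.mean(0), np.degrees(np.arctan2(*(q.mean(0)-c0)[::-1])),np.linalg.norm(q.mean(0)-c0))
```

```text
top 21 [ 504.  -297.6   28. ] 1.1 (array([ 505.6, -296.7,   30. ]), 1.3)
 hole 32 [ 504.69778342 -301.54311787]
 red [ 610.19237337 -234.75606233] 30.616763355283616 123.39441099491374
scene 24 [ 494.9 -288.    29.5] 1.4 (array([ 494.8, -288.1,   30. ]), 1.4)Traceback (most recent call last):
  File "<stdin>", line 15, in <module>
  File "m.py", line 10, in big
    n,l,s,_=cv2.connectedComponentsWithStats(k); return (l==1+np.argmax(s[1:,4])).astype(np.uint8)
                                                              ~~~~~~~~~^^^^^^^^^
    return _wrapfunc(a, 'argmax', axis=axis, out=out, **kwds)
    return bound(*args, **kwds)
ValueError: attempt to get argmax of an empty sequence
```

```bash
cat >> m.py <<'E'
RG=85.
def wpose(h,z,c=NUT,r=RG): # wrench handle world angle h, head axis at c
    return [*(np.asarray(c)+r*np.array([np.cos(h),np.sin(h)])),z], down(h+np.pi/2)
E
python3 - <<'E'
from m import *
H0=np.radians(31.2); HEAD=np.array([504.9,-299.0])
p,o=wpose(H0,120,HEAD); ctrl.move_to(p,o)
p[2]=22; h=ctrl.move_linear(p,vel=100,threshold=8); print(h,ctrl.read_tool_pos())
if not h:
    ctrl.grip(0.0); print('w',ctrl.read_grip_width(),ctrl.read_gripper_force(),ctrl.read_contact_force())
    p[2]=150; ctrl.move_linear(p,vel=120)
    q,o=wpose(YAW-np.pi/2+.5,150); 
    m1=(np.array(p)+np.array(q))/2; m1[0]-=30
    ctrl.move_to(m1,down(.5*(H0+YAW-np.pi/2+.5)+np.pi/2)); ctrl.move_to(q,o)
    print(q,ctrl.read_tool_pos(),ctrl.read_gripper_force(),ctrl.read_contact_force(),ctrl.read_moment())
    for n in('top','scene'):
        P,d,m=cam(n); cv2.imwrite(f'pics/{n}3.png',P[...,::-1]); np.savez(f'{n}3.npz',p=P,d=d)
    print(ctrl.read_clock())
    a=cv2.imread('pics/top3.png')[150:270,200:370];b=cv2.imread('pics/scene3.png')[100:300,180:350]
    h=np.zeros((400,790,3),np.uint8);h[:310,:440]=cv2.resize(a,(440,310));h[:400,450:]=cv2.resize(b,(340,400));cv2.imwrite('pics/c3.png',h)
E
```

```text
False [ 578.08092958 -255.24912361   22.71104325]
w 0.1722230453172482 59.27958011627197 [-1.51217858  0.49824242  4.13405081]
[np.float64(603.1293260970366), np.float64(-44.0517548291118), 150] [603.07499496 -44.84579057 149.79454763] 58.51032793521881 [-0.1097024   0.30878398 -3.15592169] [-0.15429839 -0.05589349 -0.02548161]
17.8417
```

View pics/c3.png

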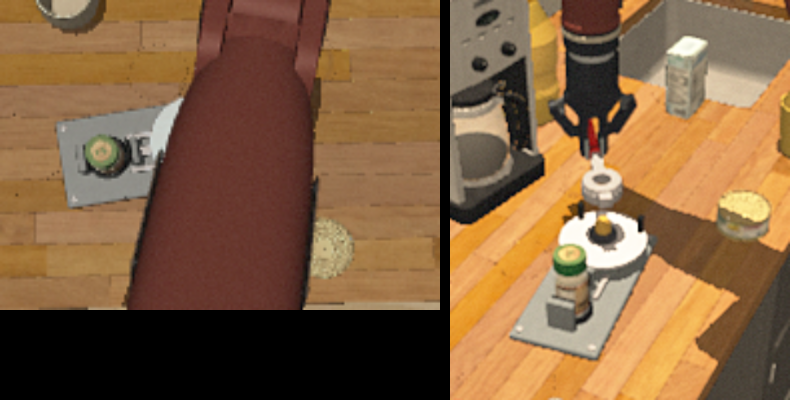

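The wrench hangs from the gripper with its head at about (602,185) in the right-hand crop, above the nut. I'll check its tilt and offset from the nut in the scene camera, where the deck gives the common bias.

Run:
```python
from m import *
m=ctrl.camera_model('scene'); z=np.load('scene3.npz'); w=world(z['d'],m); hsv=cv2.cvtColor(z['p'],cv2.COLOR_RGB2HSV).astype(int)
X=w.reshape(-1,3); k=(np.hypot(X[:,0]-546,X[:,1]-28)<62)&(X[:,2]>110)&(X[:,2]<165); Q=X[k]
print(len(Q),np.percentile(Q[:,2],[1,10,50,90,99]))
# top face: plane fit (upward part)
T=Q[Q[:,2]>np.percentile(Q[:,2],90)-12]
u=np.array([np.cos(YAW-np.pi/2+.5),np.sin(YAW-np.pi/2+.5)])
near=np.hypot(Q[:,0]-546,Q[:,1]-28)
t=(Q[:,:2]-[546,28])@u
for a in range(-45,65,10):
    s=(t>a)&(t<a+10); 
    if s.sum()>3: print(a,s.sum(),'zmax',np.percentile(Q[s,2],90).round(1),'lat',np.round(np.percentile((Q[s,:2]-[546,28])@[-u[1],u[0]],[5,95]),1))
# head top outline from pixels
k2=big(((w[...,2]>135)&(w[...,2]<165)&(np.hypot(w[...,0]-546,w[...,1]-28)<36)),(0,0,560,420))
W=w[k2>0]; print('pts',len(W),W[:,:2].mean(0),W.min(0),W.max(0))
# boss & deck in same picture via depth
k3=(abs(w[...,2]-43)<3)&(np.hypot(w[...,0]-546,w[...,1]-28)<72)&(hsv[...,1]<60); W=w[k3]; print('deck',len(W),W.min(0),W.max(0))
```

```text
376 [125.49101492 131.34268571 147.84044216 151.69376227 153.350737  ]
-45 38 zmax 146.4 lat [-8.1  8.9]
-35 26 zmax 149.5 lat [-6.9 12. ]
-25 88 zmax 150.8 lat [-19.9  22.9]
-15 61 zmax 152.0 lat [-27.3  27.3]
-5 30 zmax 152.1 lat [-26.9  29.4]
5 32 zmax 151.8 lat [-24.2  23.3]
15 48 zmax 152.1 lat [-18.7  17.7]
25 20 zmax 151.1 lat [-12.1   8.6]
35 15 zmax 150.9 lat [-6.9  9. ]
45 13 zmax 150.1 lat [-5.7  7.3]
55 5 zmax 150.8 lat [-4.9  3.3]
pts 254 [544.37230698  32.45199101] [516.85149995  -1.54826108 135.03714863] [574.34828648  60.79929504 153.66930318]
deck 653 [481.22144153 -36.86809752  40.0358429 ] [611.9292315   92.85789378  45.97109421]
```

The head is level and within about 1 mm of the nut axis, so I'll lower it.

Run:
```python
from m import *
q,o=wpose(YAW-np.pi/2+.5,110); ctrl.move_linear(q,o,vel=100); print(ctrl.read_tool_pos())
q[2]=64; h=ctrl.move_linear(q,o,vel=35,threshold=8); print(h,ctrl.read_tool_pos(),ctrl.read_contact_force(),ctrl.read_moment(),ctrl.read_clock())
```

```text
[603.15747574 -44.25383289 110.14148025]
True [602.71031213 -44.06613089  67.1576337 ] [-0.56773321 -0.88193579  6.04146209] [0.23504993 0.50431893 0.14092792] 19.5083
```

```bash
cat >> m.py <<'E'
H0W=YAW-np.pi/2
def sweep(a,b,z=67.3,n=None,vel=70,thr=None):
    n=n or int(np.ceil(abs(b-a)/.2)); out=[]
    for s in np.linspace(a,b,n+1)[1:]:
        p,o=wpose(H0W+s,z); hit=ctrl.move_linear(p,o,vel=vel,threshold=thr)
        f=np.array(ctrl.read_contact_force()); t=np.array(ctrl.read_tool_pos()); h=H0W+s
        ang=np.arctan2(*(t[:2]-NUT)[::-1])-H0W
        print(round(s,2),'act',round(ang,3),'r',round(np.linalg.norm(t[:2]-NUT),1),'z',round(t[2],1),'Ft',round(f[:2]@[-np.sin(h),np.cos(h)],1),'Fr',round(f[:2]@[np.cos(h),np.sin(h)],1),'Fz',round(f[2],1),'Mz',round(ctrl.read_moment()[2],2),'HIT' if hit else '')
        if hit: return ang
    return None
E
python3 - <<'E'
from m import *
sweep(.5,-.6,thr=14); print(ctrl.read_clock())
E
```

```text
0.32 act 0.302 r 84.9 z 67.5 Ft -6.3 Fr 0.3 Fz 4.9 Mz 0.64 
0.13 act 0.116 r 85.0 z 67.4 Ft -7.1 Fr 0.7 Fz 5.5 Mz 0.7 
-0.05 act -0.069 r 85.3 z 67.4 Ft -7.4 Fr 2.8 Fz 4.8 Mz 0.8 
-0.23 act -0.253 r 85.6 z 67.4 Ft -6.6 Fr 5.4 Fz 6.4 Mz 0.75 
-0.42 act -0.438 r 85.9 z 67.4 Ft -7.3 Fr 5.5 Fz 6.3 Mz 0.75 
-0.6 act -0.623 r 86.1 z 67.3 Ft -6.9 Fr 7.2 Fz 6.7 Mz 0.66 
21.7417
```

```bash
sed -i 's/^YAW=.*/&\nNUT=np.array([551.4,23.0])/' m.py
python3 - <<'E'
from m import *
sweep(-.6,.62,thr=14,n=4); print('fwd')
r=sweep(.62,-.62,thr=14); print(r,ctrl.read_clock())
P,d,m=cam('scene'); cv2.imwrite('pics/c4.png',cv2.resize(P[120:310,170:350,::-1],None,fx=3,fy=3))
E
```

```text
-0.3 act -0.297 r 85.1 z 67.5 Ft -3.8 Fr 2.1 Fz 5.3 Mz 0.31 
0.01 act 0.009 r 84.9 z 67.5 Ft -1.7 Fr -0.3 Fz 5.1 Mz 0.19 
0.32 act 0.316 r 84.9 z 67.6 Ft -1.4 Fr -0.8 Fz 5.5 Mz 0.01 
0.62 act 0.622 r 85.0 z 67.6 Ft 1.4 Fr -1.9 Fz 4.8 Mz -0.19 
fwd
0.44 act 0.431 r 85.1 z 67.6 Ft -1.4 Fr -1.0 Fz 5.6 Mz 0.01 
0.27 act 0.243 r 84.9 z 67.3 Ft -5.2 Fr -0.5 Fz 5.9 Mz 0.5 
0.09 act 0.063 r 85.0 z 67.2 Ft -6.1 Fr -0.4 Fz 6.4 Mz 0.62 
-0.09 act -0.116 r 85.2 z 67.2 Ft -5.5 Fr 0.6 Fz 6.3 Mz 0.53 
-0.27 act -0.295 r 85.4 z 67.2 Ft -7.8 Fr 1.2 Fz 7.7 Mz 0.63 
-0.44 act -0.474 r 85.7 z 67.1 Ft -6.2 Fr 1.6 Fz 7.5 Mz 0.67 
-0.62 act -0.651 r 86.0 z 67.1 Ft -7.2 Fr 2.3 Fz 8.0 Mz 0.77 
None 26.375
```

View pics/c4.png

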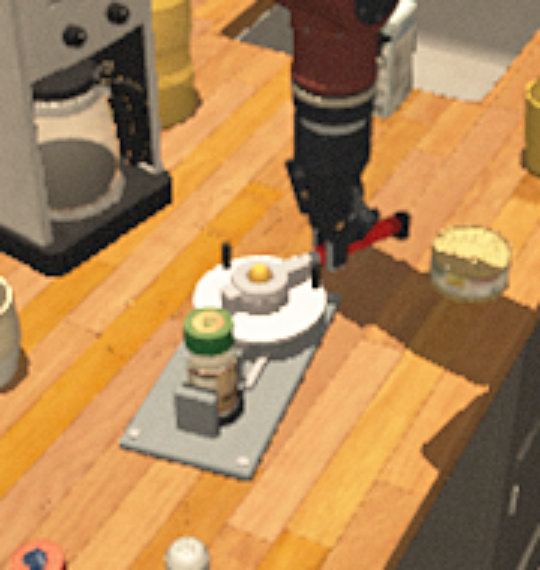

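The wrench is flat on the nut, with the boss showing through its hole at (260,272) and the jar upright. The moments show it driving forward and slipping on the return. Next stroke.

Run:
```python
from m import *
sweep(-.62,.62,thr=14,n=4); print('fwd')
r=sweep(.62,-.62,thr=14,n=12,vel=50); print(r,ctrl.read_clock())
```

```text
-0.31 act -0.319 r 85.3 z 67.3 Ft -3.3 Fr -0.1 Fz 5.8 Mz 0.24 
0.0 act -0.005 r 85.2 z 67.5 Ft 0.2 Fr -1.8 Fz 5.2 Mz 0.13 
0.31 act 0.308 r 85.1 z 67.5 Ft 0.9 Fr -0.6 Fz 5.7 Mz -0.03 
0.62 act 0.618 r 84.9 z 67.5 Ft 1.7 Fr -1.9 Fz 6.8 Mz -0.15 
fwd
0.52 act 0.511 r 85.1 z 67.6 Ft 1.9 Fr -0.9 Fz 5.4 Mz -0.2 
0.41 act 0.399 r 84.9 z 67.4 Ft -1.5 Fr -0.4 Fz 6.6 Mz 0.19 
0.31 act 0.289 r 84.7 z 67.2 Ft -4.2 Fr -1.5 Fz 6.9 Mz 0.56 
0.21 act 0.185 r 84.6 z 67.2 Ft -5.0 Fr -1.5 Fz 6.3 Mz 0.65 
0.1 act 0.082 r 84.7 z 67.1 Ft -4.0 Fr -1.3 Fz 6.9 Mz 0.74 
0.0 act -0.021 r 84.8 z 67.1 Ft -2.9 Fr -1.7 Fz 6.2 Mz 0.94 
-0.1 act -0.12 r 84.9 z 67.3 Ft -3.6 Fr -1.2 Fz 6.5 Mz 0.47 
-0.21 act -0.232 r 85.0 z 67.1 Ft -5.7 Fr -0.7 Fz 6.8 Mz 0.8 
-0.31 act -0.334 r 85.2 z 67.0 Ft -4.9 Fr -0.8 Fz 6.5 Mz 1.02 
-0.41 act -0.432 r 85.2 z 67.2 Ft -4.1 Fr -0.9 Fz 7.2 Mz 0.53 
-0.52 act -0.544 r 85.5 z 67.0 Ft -5.7 Fr 0.7 Fz 7.6 Mz 0.89 
-0.62 act -0.644 r 85.7 z 67.0 Ft -4.5 Fr 1.5 Fz 6.7 Mz 1.07 
None 32.425
```

In this stroke the moment rose to about 1 N·m and dropped every 0.3 rad, which is one tooth. That looks like the nut on its stop with the pawl being overridden, but I'll check the wrench and jaw before trusting it.

Run:
```python
from m import *
P,d,m=cam('scene'); cv2.imwrite('pics/c5.png',cv2.resize(P[170:290,210:310,::-1],None,fx=5,fy=5,interpolation=cv2.INTER_CUBIC)); np.savez('scene5.npz',p=P,d=d)
print(ctrl.read_grip_width(),ctrl.read_gripper_force())
w=world(d,m); h=cv2.cvtColor(P,cv2.COLOR_RGB2HSV).astype(int)
k=((h[...,0]<6)|(h[...,0]>172))&(h[...,1]>140)&(h[...,2]>70)&(np.hypot(w[...,0]-520,w[...,1]+90)<110)&(w[...,2]>40)
q=ray(m,np.argwhere(k)[:,::-1],71); l=cv2.fitLine(q.astype(np.float32),cv2.DIST_HUBER,0,.01,.01).ravel(); print('red',q.mean(0),np.degrees(np.arctan2(l[1],l[0])),'tool handle ang',np.degrees(H0W-.644),'from nut',np.degrees(np.arctan2(*(q.mean(0)-(NUT+[-6,5]))[::-1])))
k=big((abs(w[...,2]-116)<5)&(np.hypot(w[...,0]-526,w[...,1]-157)<35),(0,0,560,420)); print('jar top scene',circ(ray(m,hull(k),118)))
```

```text
0.17309923375604835 64.1699230670929
red [ 846.87685978 -738.42799445] -62.76687 tool handle ang -118.39848200642501 from nut -68.52764879079474
jar top scene (array([523.8, 160.4,  23.1]), 0.7)
```

View pics/c5.png

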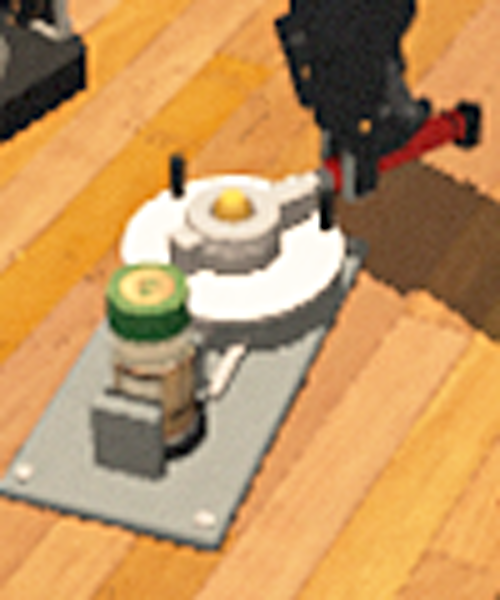

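The wrench lies flat and straight in the grip. The jar is upright and has been pushed about 3 mm against the fixed pad, so it is clamped. One more short stroke will confirm the stop, halting as soon as the moment builds.

Run:
```python
from m import *
sweep(-.62,.2,n=3)
for s in np.arange(.15,-.5,-.05):
    p,o=wpose(H0W+s,67.3); ctrl.move_linear(p,o,vel=40)
    f=np.array(ctrl.read_contact_force()); h=H0W+s; M=ctrl.read_moment()[2]; ft=f[:2]@[-np.sin(h),np.cos(h)]
    print(round(s,2),'Ft',round(ft,1),'Mz',round(M,2),'net',round(M+.085*ft,2))
    if M+.085*ft>.5: break
print(ctrl.read_clock())
```

```text
-0.35 act -0.361 r 85.4 z 67.1 Ft -4.1 Fr 0.7 Fz 7.5 Mz 0.53 
-0.07 act -0.078 r 85.2 z 67.4 Ft -1.3 Fr -1.4 Fz 6.4 Mz 0.13 
0.2 act 0.199 r 85.2 z 67.4 Ft 0.3 Fr -0.7 Fz 6.9 Mz 0.03 
0.15 Ft -0.7 Mz 0.07 net 0.02
0.1 Ft -2.4 Mz 0.2 net 0.0
0.05 Ft -4.7 Mz 0.38 net -0.01
-0.0 Ft -6.4 Mz 0.56 net 0.02
-0.05 Ft -5.1 Mz 0.68 net 0.24
-0.1 Ft -4.7 Mz 0.77 net 0.37
-0.15 Ft -5.2 Mz 0.75 net 0.31
-0.2 Ft -4.5 Mz 0.84 net 0.46
-0.25 Ft -4.3 Mz 0.91 net 0.55
36.25
```

The net torque climbs well above what the free turn needed (0.55 against 0.1–0.2 N·m), with tooth-pitch skipping before that and the jar pressed against the pad. The nut is on its stop. I'll release the wrench, back off and check.

Run:
```python
from m import *
p,o=wpose(H0W-.28,67.3); ctrl.move_linear(p,o,vel=30); print(ctrl.read_moment(),ctrl.read_contact_force())
ctrl.grip(0.6); ctrl.sleep(.2); print(ctrl.read_contact_force())
p[2]=190; ctrl.move_linear(p,o,vel=100)
ctrl.move_to([400,-250,260],o); ctrl.sleep(.3)
for n in('top','scene'):
    P,d,m=cam(n); np.savez(f'{n}6.npz',p=P,d=d); cv2.imwrite(f'pics/{n}6.png',P[...,::-1])
    w=world(d,m); b=np.array([0,0]) if n=='top' else np.array([-6,6])
    k=big((abs(w[...,2]-117)<5)&(np.hypot(w[...,0]-531-b[0],w[...,1]-152-b[1])<40),(0,0,560,420)); print(n,'jar',circ(ray(m,hull(k),118)))
    X=w.reshape(-1,3); t=(X[:,:2]-NUT-b); h=H0W-.28
    for g in np.linspace(h-.3,h+.5,9):
        u=np.array([np.cos(g),np.sin(g)]); s=(abs(t@[-u[1],u[0]])<4)&(t@u>75)&(t@u<180)&(X[:,2]>50); print(round(g-H0W,2),s.sum(),np.median(X[s,2]).round(1) if s.any() else '',end=' | ')
    r=np.hypot(*t.T); s=(r>17)&(r<27)&(X[:,2]>55)&(X[:,2]<90); print('\n headtop z',np.median(X[s,2]))
print(ctrl.read_clock())
a=cv2.imread('pics/top6.png')[150:270,200:370];b=cv2.imread('pics/scene6.png')[120:320,180:350]
h=np.zeros((400,790,3),np.uint8);h[:310,:440]=cv2.resize(a,(440,310));h[:400,450:]=cv2.resize(b,(340,400));cv2.imwrite('pics/c6.png',h)
```

```text
[0.77573226 1.0666247  0.93329202] [-4.78983081  1.51165362  6.43342021]
[0.02400354 0.10661974 0.32655704]
top jar (array([530.9, 152.7,  21.9]), 0.4)
-0.58 0  | -0.48 0  | -0.38 0  | -0.28 13 61.1 | -0.18 64 70.6 | -0.08 8 74.2 | 0.02 0  | 0.12 0  | 0.22 0  | 
 headtop z 74.53938942383552
scene jar (array([524.3, 160.8,  22.9]), 0.8)
-0.58 0  | -0.48 0  | -0.38 0  | -0.28 9 60.1 | -0.18 64 66.2 | -0.08 12 67.5 | 0.02 0  | 0.12 0  | 0.22 0  | 
 headtop z 71.10805766267963
39.8833
```

View pics/c6.png

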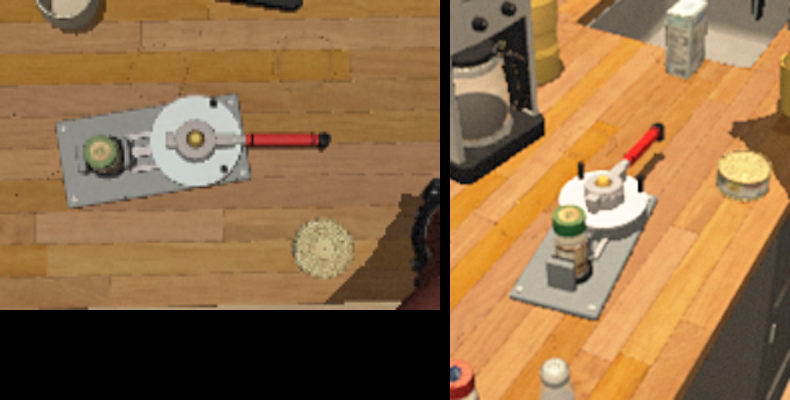

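The wrench is on the nut with its handle between the posts, and the jar is upright in the pocket. The head top reads a little high (74.5, expected 71), so I'll check its flatness before handing in.

Run:
```python
from m import *
for n in('top','scene'):
    m=ctrl.camera_model(n); w=world(np.load(n+'6.npz')['d'],m); b=np.array([0,0]) if n=='top' else np.array([-4,4])
    X=w.reshape(-1,3); t=X[:,:2]-NUT-b
    best=max(np.arange(-.3,.0,.01),key=lambda g:((abs(t@[-np.sin(H0W+g),np.cos(H0W+g)])<4)&(t@[np.cos(H0W+g),np.sin(H0W+g)]>70)&(t@[np.cos(H0W+g),np.sin(H0W+g)]<190)&(X[:,2]>50)).sum())
    u=np.array([np.cos(H0W+best),np.sin(H0W+best)]); al=t@u; la=t@[-u[1],u[0]]
    print(n,'angle',best)
    for a0,a1 in((-42,-32),(-28,-16),(-12,12),(16,28),(35,55),(55,75),(75,100),(100,125),(125,150),(150,175),(175,190)):
        s=(al>a0)&(al<a1)&(abs(la)<6)&(X[:,2]>48)&(X[:,2]<100); print((a0,a1),s.sum(),np.percentile(X[s,2],[10,50,90]).round(1) if s.any() else '')
    for sg in(1,-1):
        s=(abs(al)<8)&(la*sg>17)&(la*sg<27)&(X[:,2]>48); print(' lat',sg,np.median(X[s,2]).round(1))
    s=(np.hypot(*t.T)>36)&(np.hypot(*t.T)<60)&(X[:,2]>35)&(X[:,2]<52); print(' deck',np.median(X[s,2]))
```

```text
top angle -0.1999999999999999
(-42, -32) 9 [70.5 72.2 74.4]
(-28, -16) 9 [73.2 75.8 77.2]
(-12, 12) 22 [74.1 80.2 83.8]
(16, 28) 12 [69.  74.5 78.6]
(35, 55) 18 [67.7 70.6 72.1]
(55, 75) 16 [65.1 70.  74.2]
(75, 100) 27 [59.7 71.2 73.4]
(100, 125) 28 [59.6 70.7 74.3]
(125, 150) 22 [60.1 69.8 74.1]
(150, 175) 19 [57.1 66.1 71.1]
(175, 190) 12 [57.8 67.2 72.7]
 lat 1 73.4
 lat -1 76.7
 deck 45.254544560464424
scene angle -0.21999999999999992
(-42, -32) 20 [54.9 64.4 69.9]
(-28, -16) 12 [70.7 72.7 74.5]
(-12, 12) 24 [73.  76.6 80.7]
(16, 28) 8 [68.3 70.  73.1]
(35, 55) 17 [64.1 67.6 70.2]
(55, 75) 20 [59.4 67.4 70.8]
(75, 100) 30 [57.8 66.3 69.7]
(100, 125) 24 [57.8 66.4 69.1]
(125, 150) 22 [54.8 63.2 68.1]
(150, 175) 23 [53.5 61.  66. ]
(175, 190) 10 [48.7 57.5 63.5]
 lat 1 68.2
 lat -1 73.9
 deck 42.92385286957538
```

Run:
```python
from m import *
def prof(f,n,c,h,z0,lbl):
    X=world(np.load(f)['d'],ctrl.camera_model(n)).reshape(-1,3); b=np.array([0,0]) if n=='top' else np.array([-4,4]); t=X[:,:2]-c-b
    g=np.arange(h-.15,h+.15,.01); h=max(g,key=lambda g:((abs(t@[-np.sin(g),np.cos(g)])<5)&(abs(t@[np.cos(g),np.sin(g)]-125)<55)&(X[:,2]>z0+12)).sum())
    u=np.array([np.cos(h),np.sin(h)]); al=t@u; la=t@[-u[1],u[0]]; o=[]
    for a0,a1 in((-28,-16),(16,28),(35,65),(70,100),(100,130),(130,160),(160,190)):
        s=(al>a0)&(al<a1)&(abs(la)<9)&(X[:,2]>z0+15)&(X[:,2]<z0+40); o+=[int(s.sum()),*(np.percentile(X[s,2],[50,85])-z0).round(1)]
    s=(np.hypot(*t.T)>18)&(np.hypot(*t.T)<27)&(X[:,2]>z0+12)&(X[:,2]<z0+40); print(lbl,o,'ring',s.sum(),(np.percentile(X[s,2],[25,50,75])-z0).round(1))
for n in('top','scene'):
    prof(n+'0.npz',n,np.array([504.9,-299]),np.radians(31.2),0 if n=='top' else -2.2,n+' start')
    prof(n+'6.npz',n,NUT,H0W-.2,45 if n=='top' else 42.8,n+' now')
```

```text
top start [16, np.float64(26.5), np.float64(29.1), 16, np.float64(24.7), np.float64(29.1), 33, np.float64(24.3), np.float64(28.0), 35, np.float64(27.4), np.float64(31.1), 32, np.float64(28.9), np.float64(31.6), 32, np.float64(27.0), np.float64(31.4), 30, np.float64(28.1), np.float64(30.7)] ring 89 [24.  26.  28.2]
top now [15, np.float64(30.7), np.float64(32.6), 13, np.float64(27.6), np.float64(33.4), 39, np.float64(25.4), np.float64(27.4), 36, np.float64(26.5), np.float64(29.6), 36, np.float64(26.0), np.float64(29.0), 36, np.float64(24.3), np.float64(26.3), 36, np.float64(22.6), np.float64(26.4)] ring 90 [27.4 29.7 32.1]
scene start [9, np.float64(26.1), np.float64(27.2), 13, np.float64(23.6), np.float64(26.2), 29, np.float64(22.3), np.float64(24.3), 43, np.float64(25.8), np.float64(28.1), 39, np.float64(25.0), np.float64(27.7), 38, np.float64(23.0), np.float64(27.7), 39, np.float64(23.4), np.float64(28.5)] ring 74 [20.7 24.4 26.2]
scene now [15, np.float64(29.9), np.float64(31.6), 12, np.float64(26.9), np.float64(30.2), 34, np.float64(24.5), np.float64(25.9), 39, np.float64(24.9), np.float64(27.7), 32, np.float64(24.5), np.float64(26.4), 28, np.float64(22.7), np.float64(25.0), 17, np.float64(20.6), np.float64(23.2)] ring 86 [26.7 28.5 30.4]
```

The comparison with the start is clear: the wrench is cocked about 2°, with the pawl side of the head 4 mm high and the handle end low. I'll press the head down with shut fingers on the pawl side, clear of the boss.

```bash
cat > chk.py <<'E'
from m import *
def chk(tag,h):
    for n in('top','scene'):
        P,d,m=cam(n); np.savez(f'{n}{tag}.npz',p=P,d=d); cv2.imwrite(f'pics/{n}{tag}.png',P[...,::-1])
        z0=45 if n=='top' else 42.8; X=world(d,m).reshape(-1,3); b=np.array([0,0]) if n=='top' else np.array([-4,4]); t=X[:,:2]-NUT-b
        g=np.arange(h-.15,h+.15,.01); hh=max(g,key=lambda g:((abs(t@[-np.sin(g),np.cos(g)])<5)&(abs(t@[np.cos(g),np.sin(g)]-125)<55)&(X[:,2]>z0+12)).sum())
        u=np.array([np.cos(hh),np.sin(hh)]); al=t@u; la=t@[-u[1],u[0]]; o=[]
        for a0,a1 in((-28,-16),(16,28),(35,65),(70,100),(100,130),(130,160),(160,190)):
            s=(al>a0)&(al<a1)&(abs(la)<9)&(X[:,2]>z0+15)&(X[:,2]<z0+40); o.append(float(np.median(X[s,2]-z0).round(1)))
        print(n,'h',round(hh-H0W,2),o)
    print('ref top 26.5 24.7 24.3 27.4 28.9 27 28.1 / scene 26.1 23.6 22.3 25.8 25 23 23.4',ctrl.read_clock())
E
python3 - <<'E'
from chk import *
h=H0W-.2; c=NUT-27*np.array([np.cos(h),np.sin(h)]); o=down(h+np.pi/2)
ctrl.grip(0.0); ctrl.move_to([*c,150],o); ctrl.move_linear([*c,105],vel=100)
hit=ctrl.move_linear([*c,82],vel=25,threshold=15); print(hit,ctrl.read_tool_pos(),ctrl.read_contact_force())
ctrl.move_linear([*c,150],vel=120); ctrl.move_to([400,-250,260],o); chk('7',h)
E
```

```text
True [552.08262776  50.90748297  87.88691374] [-3.29146279  1.4500127  10.16823368]
top h -0.09 [28.9, 28.8, 25.0, 27.2, 25.1, 23.9, 24.5]
scene h -0.11 [27.9, 26.5, 23.8, 25.7, 24.9, 23.1, 23.5]
ref top 26.5 24.7 24.3 27.4 28.9 27 28.1 / scene 26.1 23.6 22.3 25.8 25 23 23.4 45.1333
```

Pressing flattened it while loaded, but it sprang part-way back as the pawl unwound: it is still cocked by residual pawl load. I'll regrip, swing back a little (slip direction) to unload the pawl with no downward push on the handle, let go, and press the head flat again.

Run:
```python
from chk import *
a=-.1; ctrl.grip(0.6)
p,o=wpose(H0W+a,130); ctrl.move_to(p,o); p[2]=68; print(ctrl.move_linear(p,o,vel=120,threshold=8))
ctrl.grip(0.0)
sweep(a,a+.3,z=68.3,n=2); print(ctrl.read_moment())
ctrl.grip(0.6); p,o=wpose(H0W+a+.3,135); ctrl.move_linear(p,o,vel=150)
h=H0W+a+.3; c=NUT-27*np.array([np.cos(h),np.sin(h)])
ctrl.grip(0.0); ctrl.move_linear([*c,135],o,vel=200); ctrl.move_linear([*c,98],o,vel=120)
hit=ctrl.move_linear([*c,82],o,vel=25,threshold=15); print(hit,ctrl.read_tool_pos(),ctrl.read_contact_force())
ctrl.move_linear([*c,140],vel=120); ctrl.move_to([400,-250,260],o); chk('8',h)
```

```text
False
0.05 act 0.057 r 85.1 z 68.5 Ft 1.0 Fr 0.4 Fz 2.8 Mz -0.0 
0.2 act 0.198 r 85.0 z 68.5 Ft -0.8 Fr -0.1 Fz 5.1 Mz 0.57 
[0.0661277  0.21116448 0.57288452]
True [541.97170695  48.98853025  87.81257978] [-3.05708535 -0.10791324  9.72691997]
top h 0.28 [27.3, 26.6, 24.9, 25.6, 27.0, 24.7, 25.7]
scene h 0.27 [28.8, 28.8, 24.1, 25.9, 25.9, 24.4, 24.5]
ref top 26.5 24.7 24.3 27.4 28.9 27 28.1 / scene 26.1 23.6 22.3 25.8 25 23 23.4 53.725
```

The handle is now level within measurement noise; the head bins are contaminated by the boss edges. I'll do one light touch probe on the pawl side: unloaded and flat should give contact at TCP z of about 88.

Run:
```python
from chk import *
h=H0W+.27; o=down(h+np.pi/2); c=NUT-27*np.array([np.cos(h),np.sin(h)])
ctrl.move_to([*c,125],o); ctrl.move_linear([*c,95],vel=150)
hit=ctrl.move_linear([*c,84],vel=15,threshold=2.5); print(hit,ctrl.read_tool_pos(),ctrl.read_contact_force())
ctrl.move_linear([*c,150],vel=150); print(ctrl.read_clock())
```

```text
True [540.70534795  47.97321137  89.23368287] [-0.40659898 -0.09790924  5.16758661]
56.45
```

Run:
```python
from bench import ctrl
print(ctrl.hand_in(), ctrl.read_clock())
```

```text
the job is handed in; nothing more can be done
the job is handed in; nothing more can be done
```

I handed the job in at about 56 s, with the jar clamped upright in the pocket and the wrench left on the nut, but the wrench may be about 1° off flat. That the nut is at its stop is inferred from the torque rise and the pawl skipping teeth, not seen directly.

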